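Nest the empty sample vessels on the chromatography bench

ROBOT

A 6-joint arm with a two-finger parallel gripper is mounted at the origin on the work surface. World frame = base frame: x ahead of the robot, y to its left, z up, the work surface at z = 0. Lengths are in m, angles in rad, forces in N, time in s.
With the tool pointing down it reaches from about 0.4 to 0.825 m from the base axis. Payload 7 kg.
Tool frame: the origin (TCP) lies at the very end of the fingers, on their centre line; the grasp point (between the pads) lies 19 mm behind it (env.tcp_to_grasp is the distance from the TCP to the grasp point, in m); x points along the fingers, y is the direction in which the jaws open and shut, and the axes are right-handed (so a half turn about x gives the same grasp; the last joint's range is limited). The gripper opens to 85 mm and grips with 20 to 120 N. Pads are 22 mm wide; open, the fingers measure 114 mm over their backs; the gripper's body (76 mm by 85 mm) begins 54 mm behind the grasp point. The pads swing forward as they close: fully open they stand 13 mm farther back than shut.
Start: joints at [1.395, 0.359, 0.012, 0, -1.224, -0.288], TCP at [0.302, 0.604, 0.231] pointing down, gripper open.
Joint ranges: [-3.07, 3.07], [-1.43, 2.12], [-1.02, 1.25], [-3.03, 1.67], [-3.05, -0], [-3.03, 3.03]. Speed limits (rad/s): [2.39, 2.39, 3.01, 3.14, 3.14, 3.14].

INTERFACE

Orientations are given as a unit quaternion [w, x, y, z].
In Python, from workcell import get_obs, vision, workorder, env gives the robot as it stands. The module is installed in compiled form; this text tells all that it offers.
- The arm moves only by the tool play_rows, never from a script. Its argument "commands" is a list that holds one entry, the list of rows, each a list of 7 numbers: the turn, a rotation vector about the tool's x, y, z in degrees, then the shift along the tool's x, y, z in cm, then the finger opening in cm, from 0 to 8.54. In form: [[[rx, ry, rz, x, y, z, hand], ...]]. A call has 1 to 20 rows; each row shifts and turns the commanded pose from where the row before left it, along the tool's axes as they then stand; what a row does not reach is not made up. A row lasts 1/12 s, in which the tool goes at most 41.7 mm and 7.16 degrees, less where a joint would pass 70% of its speed; a pose out of reach is approached as far as the arm can. A call is refused whole if a number of a shift passes 4.17 or a number of a turn 7.16, either way. A call with a gripper value outside its range is refused whole. The fingers move at their own pace and stop on an object; the grip force is fixed at half the most. Time passes only in rows, so rows that do not move let the fingers close. It gives the time, the measured TCP pose, the force and the opening at its end, in the units of the state.
- get_obs(): the state, without advancing time (a new reading comes with each control period).
- vision.camera(name): name is "scene" or "top" or "wrist"; returns the picture (420x560x3 uint8, red, green, blue); there is no depth.
- vision.calibration(name): a dict with "fov_y" (degrees; the focal length in pixels is half the picture's height over the tangent of half this angle, whatever the lens; pixels are square), "cx", "cy" (the principal point, pixels), "origin" and "orientation" of the camera in the world. Camera axes: x right, y down, z forward; pixel columns grow to the right and rows downward; lengths in m; the calibration is good to about 2 mm. The wrist camera is an equidistant fisheye: a pixel r from the principal point sees the ray r / f radians off the axis. A picture is of the moment at which its call begins: read the wrist's pose just before it. calibration takes no time and is no camera call; for the wrist camera it gives the pose at the moment of the call.
- workorder.finish_job(): hands the job in, once; it reports no verdict.
The state is a dict: "t": time; "qpos": joint angles; "qvel": joint speeds; "tau": joint torques, N m; "ee_pos": TCP position; "tool_rot": TCP orientation; "ft_force": force on the tool from outside, world axes, zero at the start; "moment": the same for the moment, N m; "gripper_width": opening from 0.0 (shut) to 1.0 (fully open).
Only numpy, scipy, OpenCV 4.12 (cv2) and the standard library are available. Lean on these libraries where they do the work, as an engineer would, in place of code of your own. Each camera call takes 0.05 s, during which the arm holds its last target.

TASK

Tidy the three empty open steel vessels into one nest, largest first: set the beaker upright inside the wide low dish and let go, then set the tall slim cup upright inside the beaker. Lower each one gently onto the floor of the vessel below, do not drop it; leave the dish and the lidded steel can standing where they are.

Things in the scene. Friction and masses are not known exactly. Their poses are not given: they have to be found in the camera images.
- dish: Wide low open dish of bare stainless steel, round, outer diameter 130 mm, height 40 mm, wall 4 mm (inner diameter 122 mm), floor 5 mm thick, about 0.7 kg. Stands upright on the bench, loose. Origin: centre of its underside; z up its axis.
- beaker: Open straight-sided beaker of bare stainless steel, round, no handle, outer diameter 64 mm, height 80 mm, wall 3 mm (inner diameter 58 mm), floor 4 mm thick, about 0.2 kg. Stands upright on the bench, mouth up. Origin: centre of its underside; z up its axis.
- tall_cup: Tall slim open cup of bare stainless steel, round, no handle, outer diameter 34 mm, height 130 mm, wall 3 mm, floor 4 mm thick, about 0.14 kg. Stands upright on the bench, mouth up. Origin: centre of its underside; z up its axis.
- can: Not to be moved: closed steel can, body 64 mm in diameter and 70 mm high, with a lid 68 mm in diameter up to 84 mm and a black knob 20 mm wide on top (96 mm in all). About as big as the beaker, but lidded. Origin: centre of its underside; z up its axis.
Mind the look-alikes: they are no part of the job. Leave any blue or purple look-alike of the beaker alone.

How it is judged:
On the way, in this order (a step that is already met when the one before it is completed fails the run):
1. the beaker stands upright on the floor of the dish, let go (horizontal distance between beaker and dish below 0.033 m and z of beaker in the frame of dish below 0.012 m and angle between beaker's own z axis and vertical below 0.17 rad and contact force between the fingers and beaker below 0.1 N and linear speed of beaker below 0.03 m/s), for 0.2 s.
2. the tall cup stands upright on the floor of the beaker, let go (horizontal distance between tall_cup and beaker below 0.017 m and z of tall_cup in the frame of beaker below 0.012 m and angle between tall_cup's own z axis and vertical below 0.17 rad and contact force between the fingers and tall_cup below 0.1 N and linear speed of tall_cup below 0.03 m/s), for 0.2 s.
At the end, for the whole second after the job is handed in: Beaker in the dish (axes within 33 mm) and tall cup in the beaker (within 17 mm), undersides under 12 mm above that of the vessel below, upright within 10 degrees, released, still; dish level within 0.1 rad and within 40 mm of its start, can upright within 10 degrees and within 30 mm of its start (all of step 1 and all of step 2 and linear speed of dish below 0.03 m/s and angle between dish's own z axis and vertical below 0.1 rad and distance of dish from where it was at the start of the episode below 0.04 m and distance of can from where it was at the start of the episode below 0.03 m and angle between can's own z axis and vertical below 0.17 rad); the robot touches nothing.
It fails at once if the beaker is let go more than 30 mm too high over the dish (dropped) (horizontal distance between beaker and dish below 0.07 m and z of beaker in the frame of dish above 0.035 m and contact force between the fingers and beaker below 0.02 N).
It fails at once if the tall cup is let go more than 30 mm too high over the beaker (dropped) (horizontal distance between tall_cup and beaker below 0.035 m and z of tall_cup in the frame of beaker above 0.034 m and contact force between the fingers and tall_cup below 0.02 N).
It fails at once if the dish is shifted by more than 40 mm (distance of dish from where it was at the start of the episode above 0.04 m).
It fails at once if the lidded can is shifted by more than 30 mm (distance of can from where it was at the start of the episode above 0.03 m).
It also fails if it takes over 54 s, if anything falls off the work surface, if the arm or the gripper's body presses on something with over 40 N, if the wrist force passes 120 N, or if a joint passes its speed limit or range.

## Working session

There is one attempt and no reset: what is moved stays moved. The work goes in short steps, Python scripts to look and compute and a tool call to move; the robot and the scene stay as the last step left them, time stands still between calls to the robot, and variables do not carry over. Pictures are saved under pics/ and viewed, and the job is handed in when it is done.

Besides the shell and the picture viewer there is one more tool, called after ">>>" in YAML: its name, and indented under it one key for each argument. play_rows: Moves the arm, as the interface text tells. Its arguments: {"type":"object","properties":{"commands":{"type":"array"}},"required":["commands"]}

```bash
mkdir -p pics; cat > h.py <<'E'
import numpy as np, cv2
from scipy.spatial.transform import Rotation as R
from workcell import get_obs, vision, workorder, env
def save(n,im): cv2.imwrite('pics/'+n,cv2.cvtColor(im,cv2.COLOR_RGB2BGR))
def cal(n):
    c=vision.calibration(n); q=c['orientation']
    Rm=R.from_quat([q[1],q[2],q[3],q[0]]).as_matrix() if np.size(q)==4 else np.array(q)
    f=210/np.tan(np.radians(c['fov_y'])/2)
    return f,c['cx'],c['cy'],np.array(c['origin']),Rm
def ray(n,u,v,C=None):
    f,cx,cy,o,Rm=C or cal(n)
    a,b=u-cx,v-cy
    if n=='wrist':
        r=np.hypot(a,b)+1e-9; t=r/f; d=np.array([a/r*np.sin(t),b/r*np.sin(t),np.cos(t)])
    else: d=np.array([a/f,b/f,1.])
    return o,Rm@d
def onz(n,u,v,z,C=None):
    o,d=ray(n,u,v,C); return o+d*(z-o[2])/d[2]
def proj(n,p,C=None):
    f,cx,cy,o,Rm=C or cal(n)
    d=Rm.T@(np.array(p)-o)
    if n=='wrist':
        t=np.arctan2(np.hypot(d[0],d[1]),d[2]); r=np.hypot(d[0],d[1])+1e-12
        return cx+f*t*d[0]/r, cy+f*t*d[1]/r
    return cx+f*d[0]/d[2],cy+f*d[1]/d[2]
E
python3 - <<'E'
from h import *
print(get_obs())
for n in ('scene','top','wrist'):
    print(n,vision.calibration(n)); save(n+'0.png',vision.camera(n))
E
```

```text
{'t': 0.0, 'qpos': array([ 1.39511141e+00,  3.59383052e-01,  1.10559523e-02, -3.52917467e-04,
       -1.22411302e+00, -2.88071590e-01]), 'qvel': array([-7.63677147e-04,  1.46944377e-03, -7.72553913e-04, -3.87368695e-04,
        2.16244643e-05,  6.21052970e-04]), 'tau': array([-1.77323363e-03, -5.83320129e+01,  2.93419844e+01,  6.93688363e+00,
       -5.90920899e-03, -2.56982254e-06]), 'ee_pos': array([0.30175795, 0.60324628, 0.23036441]), 'tool_rot': array([ 0.16195178, -0.68808761,  0.16312546,  0.6882566 ]), 'ft_force': array([ 0.23037602, -0.10047752, -0.20779564]), 'moment': array([-0.00536477,  0.00052389, -0.00531377]), 'gripper_width': 1.0000612282325103}
scene {'fov_y': 47.03115600790077, 'cx': 279.04544196323616, 'cy': 205.10090432504865, 'origin': array([1.19846387, 0.05466798, 0.95640576]), 'orientation': array([-0.21223282,  0.65097401,  0.69122882, -0.23106881])}
top {'fov_y': 45.546513572506115, 'cx': 282.7995858587544, 'cy': 203.72507613321096, 'origin': array([ 0.3293845 , -0.00503273,  1.19338909]), 'orientation': array([-0.05903979,  0.70578198, -0.70305545,  0.06402452])}
wrist {'fov_y': 65.70646984690485, 'cx': 276.38618697790804, 'cy': 206.77125371860288, 'origin': array([0.37564627, 0.56783887, 0.37371395]), 'orientation': array([-0.08618699, -0.51886615,  0.83922008,  0.13805568])}
```

View pics/scene0.png

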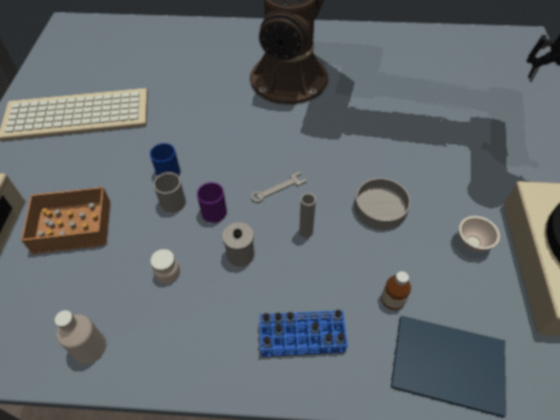

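View pics/top0.png

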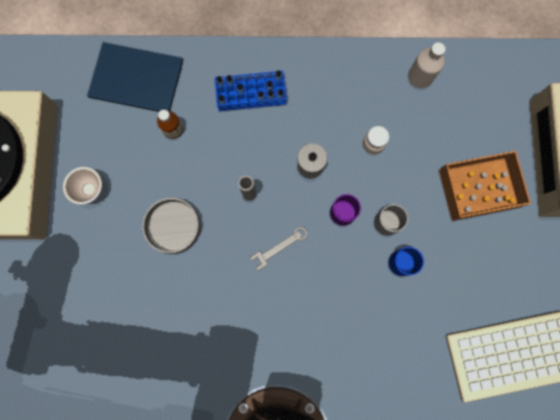

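View pics/wrist0.png

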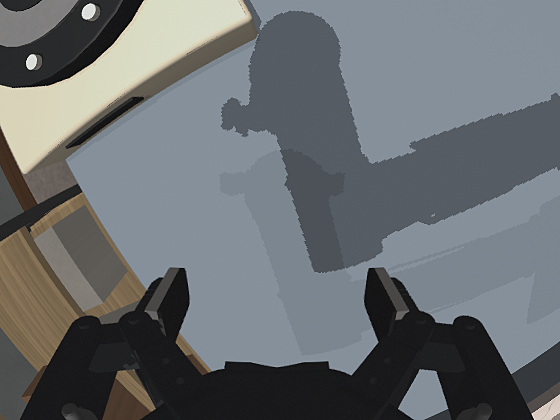

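Candidates for the beaker in the top view: steel open (392,219), purple open (346,210), blue open (407,261), and the lidded can with a knob (312,158). The bare steel one with an open mouth fits. I'll confirm that in a crop.

```bash
python3 - <<'E'
from h import *
im=cv2.cvtColor(cv2.imread('pics/top0.png'),cv2.COLOR_BGR2RGB)
a=cv2.resize(im[125:285,290:440],None,fx=3.5,fy=3.5,interpolation=cv2.INTER_CUBIC); save('crop1.png',a)
b=cv2.resize(im[160:260,130:280],None,fx=5,fy=5,interpolation=cv2.INTER_CUBIC); save('crop2.png',b)
sc=cv2.cvtColor(cv2.imread('pics/scene0.png'),cv2.COLOR_BGR2RGB)
b=cv2.resize(sc[130:280,130:280],None,fx=4,fy=4,interpolation=cv2.INTER_CUBIC); save('crop3.png',b)
b=cv2.resize(sc[160:260,270:430],None,fx=5,fy=5,interpolation=cv2.INTER_CUBIC); save('crop4.png',b)
E
```

```text
(no output)
```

View pics/crop1.png

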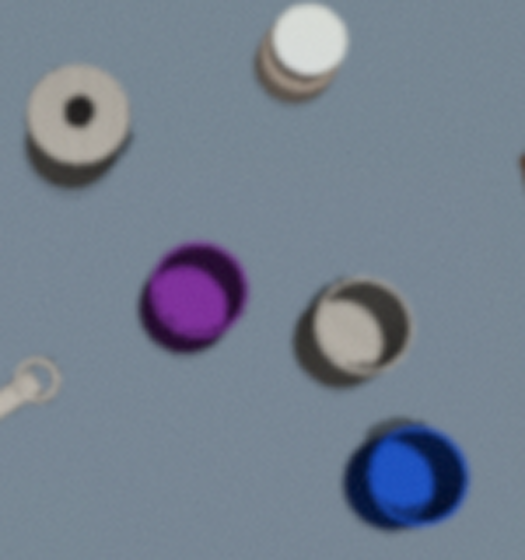

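View pics/crop2.png

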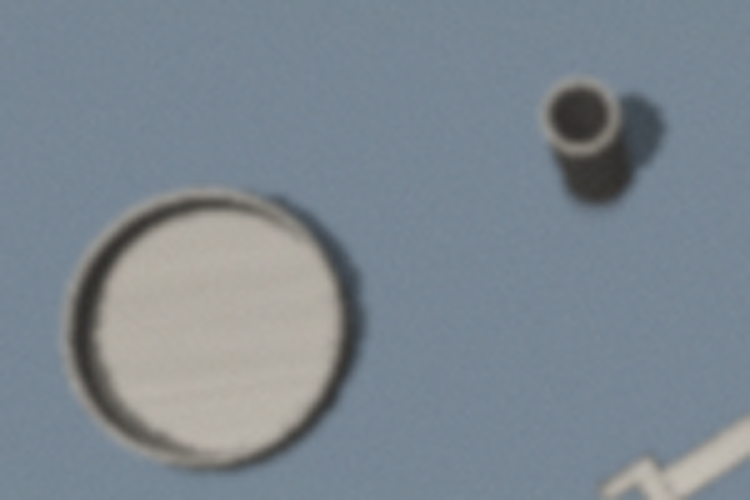

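View pics/crop3.png

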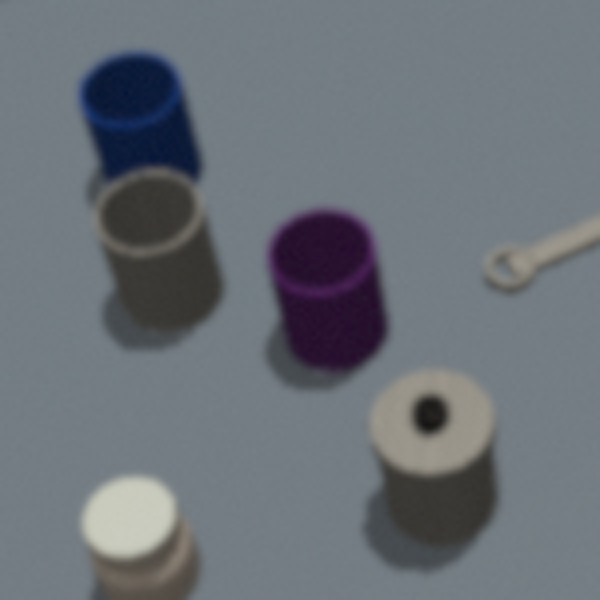

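View pics/crop4.png

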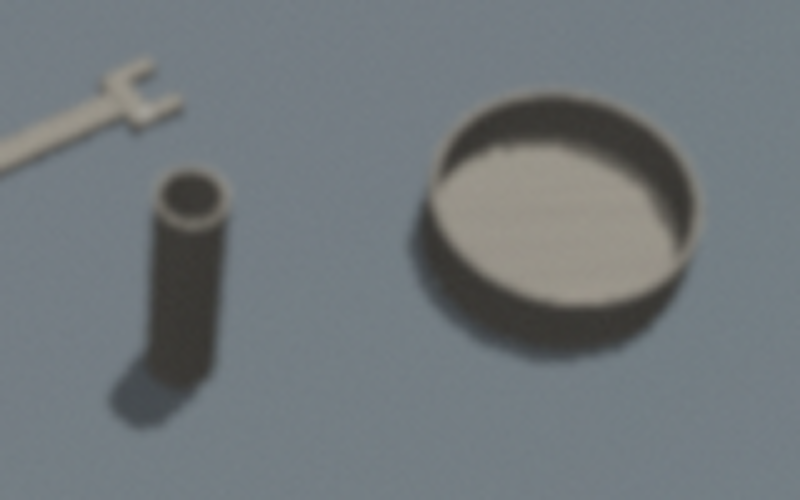

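```bash
python3 - <<'E'
from h import *
from scipy.optimize import least_squares
obj={'beaker':((393.1,218),(167.4,182.1),.08),'cup':((245.9,182.9),(308,199.4),.13),'dish':((171,225.2),(382.8,199),.04),'can':((312,157.6),(None),.084)}
Ct,Cs=cal('top'),cal('scene')
for k,(t,s,z) in obj.items():
    print(k,'top',onz('top',*t,z,Ct).round(4), 'scene',onz('scene',*s,z,Cs).round(4) if s else '')
for k,u,v in(('purple',346,209.5),('blue',409,260)): print(k,onz('top',u-.5,v,.08,Ct).round(4))
o=get_obs();q=o['tool_rot'];print(R.from_quat([q[1],q[2],q[3],q[0]]).as_matrix().round(3))
E
```

```text
beaker top [ 0.4939 -0.2612  0.08  ] scene [ 0.4978 -0.2585  0.08  ]
cup top [0.5622 0.0681 0.13  ] scene [0.5682 0.0715 0.13  ]
dish top [0.4807 0.2463 0.04  ] scene [0.4883 0.2511 0.04  ]
can top [ 0.6323 -0.0791  0.084 ] scene 
purple [ 0.5128 -0.1542  0.08  ]
blue [ 0.3998 -0.2921  0.08  ]
[[-0.    -0.447 -0.894]
 [-0.001 -0.894  0.447]
 [-1.     0.001 -0.   ]]
```

Confirmed: the steel open beaker is at crop1 (362,327), which is top (393,218). The dish is at (171,225), the cup at (246,183) and the can at (312,158). The two views differ by a few mm, so I'll refine with the wrist camera from a hover.

```bash
cat >> h.py <<'E'
def pose():
    o=get_obs();q=o['tool_rot'];return np.array(o['ee_pos']),R.from_quat([q[1],q[2],q[3],q[0]]).as_matrix(),o
def jaw(Rm): return np.degrees(np.arctan2(Rm[1,1],Rm[0,1]))
def plan(target,jawdeg,N):
    """N equal rows: levelled down pose, screw motion. returns the row"""
    p,R0,o=pose()
    a=np.radians(jawdeg); Rt=np.array([[0,np.cos(a),np.sin(a)],[0,np.sin(a),-np.cos(a)],[-1,0,0]])
    rv=R.from_matrix(R0.T@Rt).as_rotvec()/N
    A=np.zeros((3,3));Rk=R0
    for k in range(N):
        A+=Rk; Rk=Rk@R.from_rotvec(rv).as_matrix()
    s=np.linalg.solve(A,np.array(target)-p)
    print('t',round(o['t'],2),'at',p.round(4),'jaw',round(jaw(R0),1),'w',round(o['gripper_width'],3),'f',o['ft_force'].round(1))
    print('N',N,'turn',np.degrees(rv).round(2),'shift cm',(s*100).round(3))
    return rv,s
E
python3 - <<'E'
from h import *
p,R0,o=pose(); print(jaw(R0),o['qpos'])
plan([.496,-.26,.23],139-360,18)
plan([.496,-.26,.23],139-360,24)
E
```

```text
-116.58023558870936 [ 1.39505632e+00  3.59226199e-01  1.12859304e-02 -2.60026507e-04
 -1.22409010e+00 -2.88084035e-01]
t 0.15 at [0.3018 0.6034 0.2306] jaw -116.6 w 1.004 f [-0.6  0.9 -0.3]
N 18 turn [ 5.8 -0.  -0. ] shift cm [ 5.000e-03  1.420e-01 -5.665e+00]
t 0.15 at [0.3018 0.6034 0.2306] jaw -116.6 w 1.004 f [-0.6  0.9 -0.3]
N 24 turn [ 4.35 -0.   -0.  ] shift cm [ 4.00e-03  5.30e-02 -4.25e+00]
```

>>> play_rows:
  commands:
    - [[4,0,0,0,0.05,-3.92,8.54],[4,0,0,0,0.05,-3.92,8.54],[4,0,0,0,0.05,-3.92,8.54],[4,0,0,0,0.05,-3.92,8.54],[4,0,0,0,0.05,-3.92,8.54],[4,0,0,0,0.05,-3.92,8.54],[4,0,0,0,0.05,-3.92,8.54],[4,0,0,0,0.05,-3.92,8.54],[4,0,0,0,0.05,-3.92,8.54],[4,0,0,0,0.05,-3.92,8.54],[4,0,0,0,0.05,-3.92,8.54],[4,0,0,0,0.05,-3.92,8.54],[4,0,0,0,0.05,-3.92,8.54],[4,0,0,0,0.05,-3.92,8.54],[4,0,0,0,0.05,-3.92,8.54],[4,0,0,0,0.05,-3.92,8.54],[4,0,0,0,0.05,-3.92,8.54],[4,0,0,0,0.05,-3.92,8.54],[4,0,0,0,0.05,-3.92,8.54],[4,0,0,0,0.05,-3.92,8.54]]

```text
t: 1.82
ee_pos: [0.6032, -0.0542, 0.2309]
tool_rot: [0.567, -0.422, 0.568, 0.422]
ft_force: [0.9, 0.1, 0.0]
gripper_width: 1.0
```

```bash
python3 - <<'E'
from h import *
p,R0,o=pose(); print(o['qpos'])
plan([.496,-.26,.23],139-360,6)
E
```

```text
[ 2.32541567e-01  2.46237525e-01 -1.47967080e-01  2.99888140e-06
 -1.17715071e+00 -5.25363935e-01]
t 1.82 at [ 0.6032 -0.0542  0.2309] jaw 163.2 w 1.0 f [0.9 0.1 0. ]
N 6 turn [ 4.04 -0.   -0.  ] shift cm [ 0.016  0.044 -3.895]
```

>>> play_rows:
  commands:
    - [[4,0,0,0,0.05,-3.9,8.54],[4,0,0,0,0.05,-3.9,8.54],[4,0,0,0,0.05,-3.9,8.54],[4,0,0,0,0.05,-3.9,8.54],[4,0,0,0,0.05,-3.9,8.54],[4,0,0,0,0.05,-3.9,8.54],[0,0,0,0,0,0,8.54],[0,0,0,0,0,0,8.54]]

```text
t: 2.48
ee_pos: [0.4957, -0.2604, 0.2314]
tool_rot: [0.643, -0.295, 0.643, 0.295]
ft_force: [0.2, 0.2, 0.5]
gripper_width: 0.998
```

```bash
python3 - <<'E'
from h import *
p,R0,o=pose(); C=cal('wrist'); im=vision.camera('wrist'); save('w1.png',im)
import pickle; pickle.dump((C,p,R0),open('w1.pkl','wb'))
print(p,jaw(R0),proj('wrist',[.496,-.26,.08],C),proj('wrist',[.496,-.26,0],C))
E
```

```text
[ 0.49566721 -0.26036879  0.23137307] 139.23221952857475 (np.float64(275.13272494870284), np.float64(189.02102882539424)) (np.float64(275.37326930076364), np.float64(170.75190274861717))
```

View pics/w1.png

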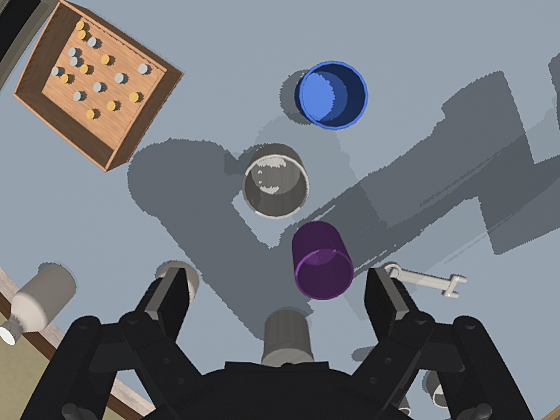

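The wrist view shows the steel beaker rim at about (276,187), with blue (333,95) and purple (323,262) clear of it. Next I'll fit the rim.

```bash
python3 - <<'E'
from h import *
import pickle
C,p,R0=pickle.load(open('w1.pkl','rb'))
im=cv2.imread('pics/w1.png')[:,:,::-1].copy()
hsv=cv2.cvtColor(im,cv2.COLOR_RGB2HSV)
# steel: r-b >= small, vs bluish bench
d=im[:,:,0].astype(int)-im[:,:,2]
m=(d>-4).astype(np.uint8)*255
m[:, :235]=0;m[:,315:]=0;m[:135]=0;m[225:]=0
m=cv2.morphologyEx(m,cv2.MORPH_OPEN,np.ones((3,3)))
cs,_=cv2.findContours(m,cv2.RETR_EXTERNAL,cv2.CHAIN_APPROX_NONE)
c=max(cs,key=cv2.contourArea); print(cv2.boundingRect(c))
pts=c[:,0,:].astype(float)
W=np.array([onz('wrist',u,v,.08,C)[:2] for u,v in pts])
# lower (near) part is rim's outside; fit a circle r=.032 to pts with v>170
from scipy.optimize import least_squares
s=W[pts[:,1]>175]
r=least_squares(lambda x:np.hypot(*(s-x).T)-.032,[.496,-.26],loss='soft_l1',f_scale=.001)
print(r.x,np.abs(r.fun).mean())
ov=im.copy()
cv2.drawContours(ov,[c],-1,(255,0,0),1)
for a in np.linspace(0,6.28,60):
    u,v=proj('wrist',[r.x[0]+.032*np.cos(a),r.x[1]+.032*np.sin(a),.08],C); ov[int(round(v)),int(round(u))]=(0,255,0)
save('w1c.png',cv2.resize(ov[120:240,220:330],None,fx=5,fy=5,interpolation=cv2.INTER_NEAREST))
E
```

```text
(242, 144, 67, 75)
[ 0.49411204 -0.26224643] 0.0005265309533057965
```

View pics/w1c.png

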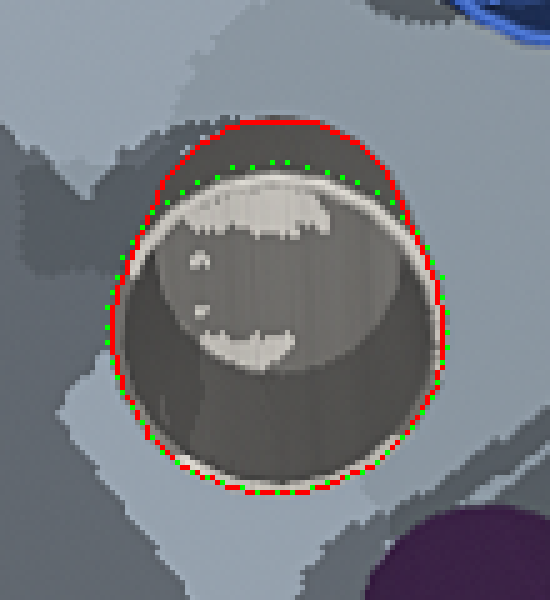

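```bash
python3 - <<'E'
from h import *
plan([.4943,-.2615,.037],139-360,8)
E
```

```text
t 2.53 at [ 0.4965 -0.2595  0.2313] jaw 139.3 w 0.998 f [-0.1  0.2 -0.5]
N 8 turn [0.04 0.   0.  ] shift cm [ 2.429  0.005 -0.038]
```

>>> play_rows:
  commands:
    - [[0,0,0,2.43,0,-0.25,8.54],[0,0,0,3,0,0,8.54],[0,0,0,3,0,0,8.54],[0,0,0,3,0,0,8.54],[0,0,0,3,0,0,8.54],[0,0,0,2.5,0,0,8.54],[0,0,0,1.5,0,0,8.54],[0,0,0,1,0,0,8.54],[0,0,0,0,0,0,8.54],[0,0,0,0,0,0,6.8],[0,0,0,0,0,0,6.2],[0,0,0,0,0,0,5],[0,0,0,0,0,0,5],[0,0,0,0,0,0,5],[0,0,0,0,0,0,5],[0,0,0,0,0,0,5]]

```text
t: 3.87
ee_pos: [0.4967, -0.2608, 0.0386]
tool_rot: [0.643, -0.296, 0.641, 0.295]
ft_force: [0.5, 2.5, 7.2]
gripper_width: 0.745
```

```bash
python3 - <<'E'
from h import *
p,R0,o=pose(); print(p,jaw(R0),o['gripper_width'],o['ft_force'],o['qpos'])
save('w2.png',vision.camera('wrist'))
E
```

```text
[ 0.49665612 -0.2607834   0.03856746] 139.44664649445832 0.7451971618447985 [0.54616876 2.50422264 7.20561793] [-1.34487377e-01  3.72437855e-01 -4.74349291e-01  1.45143281e-04
 -7.21017436e-01 -5.73409064e-01]
```

View pics/w2.png

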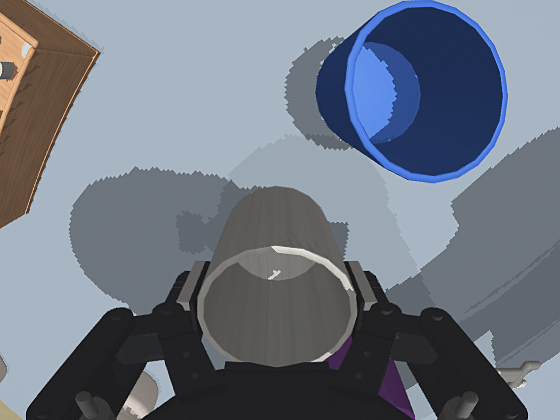

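Gripped (opening 63.6 mm). Now I'll lift and carry it over to the dish.

>>> play_rows:
  commands:
    - [[0,0,0,-0.8,0,0,5],[0,0,0,-1.6,0,0,5],[0,0,0,-3,0,0,5],[0,0,0,-3.6,0,0,5],[0,0,0,-3.6,0,0,5],[0,0,0,-3.4,0,0,5],[0,0,0,-2,0,0,5],[0,0,0,0,0,0,5]]

```text
t: 4.58
ee_pos: [0.4974, -0.2616, 0.223]
tool_rot: [0.645, -0.298, 0.64, 0.294]
ft_force: [0.7, 0.0, -1.5]
gripper_width: 0.746
```

```bash
python3 - <<'E'
from h import *
plan([.483,.248,.22],139.4-360+55,18)
save('s3.png',vision.camera('scene')[130:280,100:300].repeat(3,0).repeat(3,1))
E
```

```text
t 4.58 at [ 0.4974 -0.2616  0.223 ] jaw 139.4 w 0.746 f [ 0.7  0.  -1.5]
N 18 turn [-3.05 -0.    0.03] shift cm [0.017 0.822 2.826]
```

View pics/s3.png

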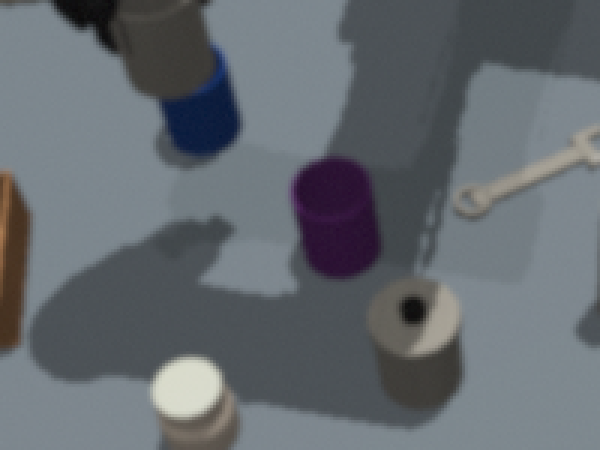

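The beaker is in the fingers, and the purple and blue ones are undisturbed.

>>> play_rows:
  commands:
    - [[-1.5,0,0,0,0.41,1.4,5],[-3,0,0,0,0.82,2.83,5],[-3,0,0,0,0.82,2.83,5],[-3,0,0,0,0.82,2.83,5],[-3,0,0,0,0.82,2.83,5],[-3,0,0,0,0.82,2.83,5],[-3,0,0,0,0.82,2.83,5],[-3,0,0,0,0.82,2.83,5],[-3,0,0,0,0.82,2.83,5],[-3,0,0,0,0.82,2.83,5],[-3,0,0,0,0.82,2.83,5],[-3,0,0,0,0.82,2.83,5],[-3,0,0,0,0.82,2.83,5],[-3,0,0,0,0.82,2.83,5],[-3,0,0,0,0.82,2.83,5],[-3,0,0,0,0.82,2.83,5],[-3,0,0,0,0.82,2.83,5],[-3,0,0,0,0.82,2.83,5],[-1.5,0,0,0,0.41,1.4,5],[0,0,0,0,0,0,5]]

```text
t: 6.3
ee_pos: [0.4833, 0.2517, 0.2154]
tool_rot: [0.436, -0.555, 0.438, 0.556]
ft_force: [1.0, 1.1, -2.8]
gripper_width: 0.746
```

```bash
python3 - <<'E'
from h import *
p,R0,o=pose();print(o['qpos'])
plan([.483,.248,.22],jaw(R0),1)
save('w4.png',vision.camera('wrist'))
E
```

```text
[ 0.83902987  0.1583219  -0.297267   -0.00115401 -1.11763602 -0.60026567]
t 6.3 at [0.4833 0.2517 0.2154] jaw -166.3 w 0.746 f [ 1.   1.1 -2.8]
N 1 turn [ 0.   -0.03 -0.15] shift cm [-0.46   0.116 -0.349]
```

View pics/w4.png

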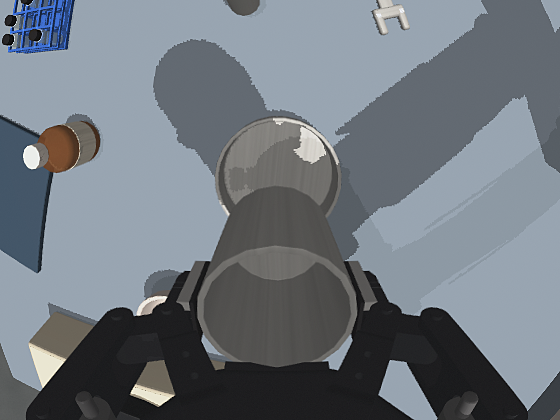

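```bash
python3 - <<'E'
from h import *
C=cal('wrist')
im=cv2.imread('pics/w4.png')[:,:,::-1].copy()
cols=((255,0,0),(0,255,0))
for (x,y),c in zip([(.4807,.2463),(.4845,.251)],cols):
    for a in np.linspace(0,6.28,200):
        u,v=proj('wrist',[x+.065*np.cos(a),y+.065*np.sin(a),.04],C)
        im[int(round(v)),int(round(u))]=c
save('w4c.png',cv2.resize(im[100:240,200:360],None,fx=5,fy=4.2,interpolation=cv2.INTER_NEAREST))
E
```

```text
(no output)
```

View pics/w4c.png

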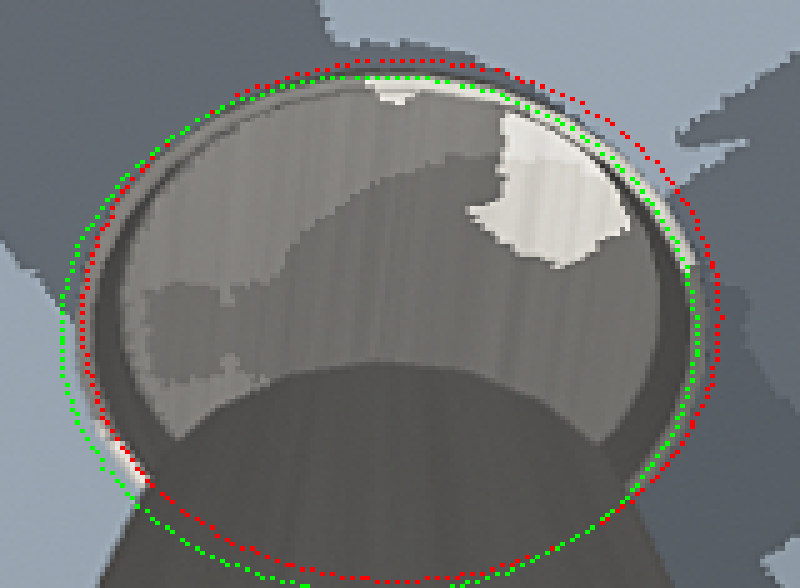

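The dish centre comes out at about (0.4825, 0.2485), between the two estimates. Now lowering.

>>> play_rows:
  commands:
    - [[0,0,0,1.5,0.1,-0.3,5],[0,0,0,3,0,0,5],[0,0,0,3,0,0,5],[0,0,0,3,0,0,5],[0,0,0,2.5,0,0,5],[0,0,0,1.5,0,0,5],[0,0,0,1,0,0,5],[0,0,0,0.5,0,0,5],[0,0,0,0,0,0,5],[0,0,0,0,0,0,5]]

```text
t: 7.18
ee_pos: [0.4855, 0.2467, 0.0575]
tool_rot: [-0.438, 0.555, -0.438, -0.555]
ft_force: [0.7, 0.4, -2.2]
gripper_width: 0.747
```

```bash
python3 - <<'E'
from h import *
p,R0,o=pose();print(p,o['ft_force'])
save('s5.png',vision.camera('scene')[100:260,300:460].repeat(3,0).repeat(3,1))
E
```

```text
[0.48552216 0.24673978 0.05751164] [ 0.67996685  0.43671441 -2.23196222]
```

View pics/s5.png

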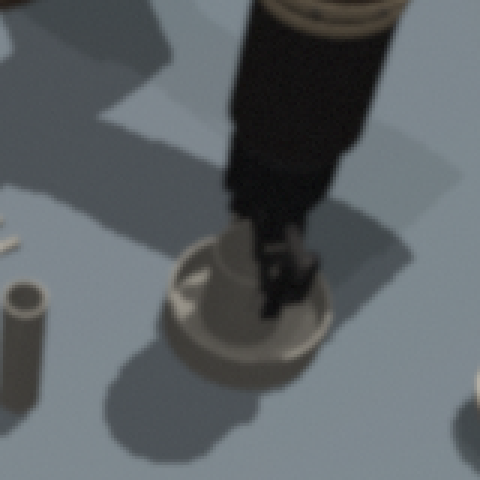

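>>> play_rows:
  commands:
    - [[0,0,0,0.4,0,0,5],[0,0,0,0.3,0,0,5],[0,0,0,0.2,0,0,5],[0,0,0,0.2,0,0,5],[0,0,0,0,0,0,5],[0,0,0,0,0,0,5]]

```text
t: 7.73
ee_pos: [0.485, 0.2468, 0.0459]
tool_rot: [0.438, -0.555, 0.438, 0.555]
ft_force: [1.0, -1.0, -3.4]
gripper_width: 0.747
```

>>> play_rows:
  commands:
    - [[0,0,0,0.1,0,0,5],[0,0,0,0.1,0,0,5],[0,0,0,0,0,0,5]]

```text
t: 7.98
ee_pos: [0.485, 0.2467, 0.0439]
tool_rot: [0.438, -0.555, 0.438, 0.555]
ft_force: [-0.2, -0.5, -2.2]
gripper_width: 0.749
```

>>> play_rows:
  commands:
    - [[0,0,0,0.1,0,0,5],[0,0,0,0.1,0,0,5],[0,0,0,0,0,0,5]]

```text
t: 8.23
ee_pos: [0.4852, 0.2468, 0.0435]
tool_rot: [-0.438, 0.555, -0.438, -0.555]
ft_force: [-6.0, -2.0, 13.6]
gripper_width: 0.746
```

Floor contact shows as +14 N. Releasing.

>>> play_rows:
  commands:
    - [[0,0,0,-0.1,0,0,6.4],[0,0,0,0,0,0,6.8],[0,0,0,0,0,0,7.2],[0,0,0,0,0,0,7.6],[0,0,0,0,0,0,7.6],[0,0,0,0,0,0,7.6],[0,0,0,0,0,0,7.6]]

```text
t: 8.82
ee_pos: [0.4851, 0.2468, 0.0429]
tool_rot: [-0.438, 0.555, -0.438, -0.555]
ft_force: [0.1, -0.1, 0.4]
gripper_width: 0.893
```

```bash
python3 - <<'E'
from h import *
p,R0,o=pose();print(p,o['ft_force'],o['gripper_width'])
save('w6.png',vision.camera('wrist'))
E
```

```text
[0.48510707 0.24679258 0.04294156] [ 0.10780946 -0.06993606  0.44233826] 0.893232601291807
```

View pics/w6.png

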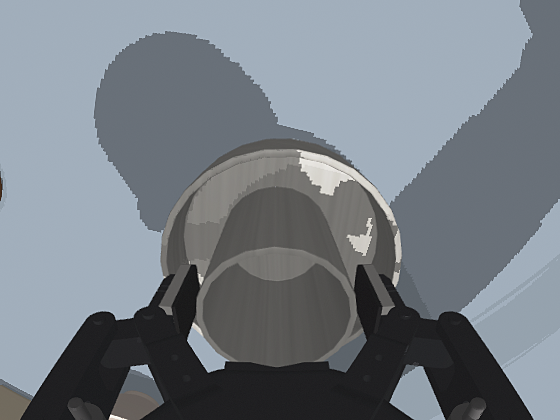

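Both pads are clear and the beaker sits inside the dish. Rising straight up, then over to the cup.

>>> play_rows:
  commands:
    - [[0,0,0,-1,0,0,7.8],[0,0,0,-2,0,0,8],[0,0,0,-3.5,0,0,8.54],[0,0,0,-4,0,0,8.54],[0,0,0,-4,0,0,8.54],[0,0,0,-4,0,0,8.54],[0,0,0,-3,0,0,8.54],[0,0,0,0,0,0,8.54],[0,0,0,0,0,0,8.54]]

```text
t: 9.62
ee_pos: [0.4856, 0.2473, 0.2611]
tool_rot: [-0.44, 0.555, -0.436, -0.555]
ft_force: [-0.5, 0.0, -0.7]
gripper_width: 1.004
```

```bash
python3 - <<'E'
from h import *
import pickle
p,R0,o=pose();C=cal('wrist');im=vision.camera('wrist');save('w7.png',im)
pickle.dump((C,p,R0),open('w7.pkl','wb'))
plan([.564,.069,.23],-190,7)
for x,y in[(.485,.2468)]:
    for a in np.linspace(0,6.28,150):
        u,v=proj('wrist',[x+.032*np.cos(a),y+.032*np.sin(a),.085],C)
        im[int(round(v)),int(round(u))]=(0,255,0)
save('w7c.png',cv2.resize(im[80:240,190:370],None,fx=4.4,fy=3.7,interpolation=cv2.INTER_NEAREST))
E
```

```text
t 9.67 at [0.4849 0.2468 0.2592] jaw -166.6 w 1.003 f [-0.3 -0.8  0. ]
N 7 turn [3.35 0.01 0.01] shift cm [ 0.415 -0.985 -2.62 ]
```

View pics/w7c.png

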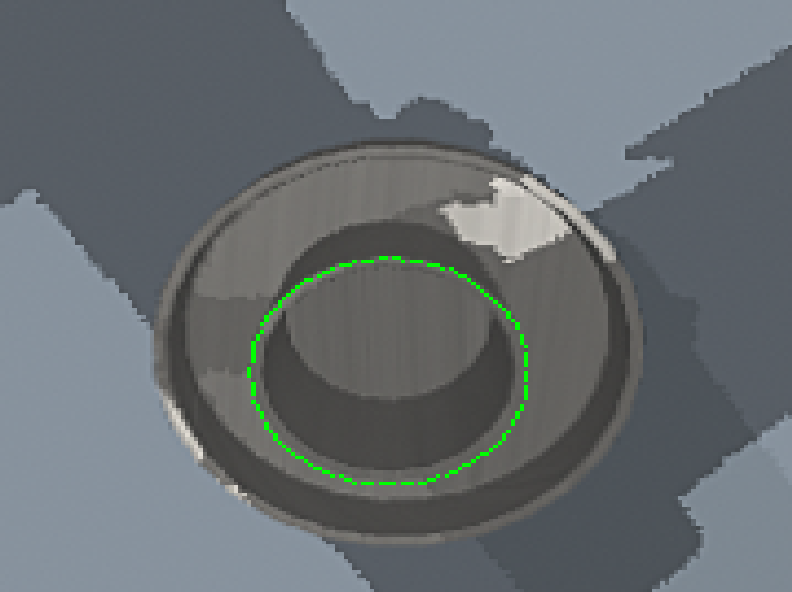

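The beaker rim matches (0.485, 0.247), and it sits centred in the dish. Moving to hover over the tall cup.

>>> play_rows:
  commands:
    - [[3.3,0,0,0.4,-0.98,-2.6,8.54],[3.3,0,0,0.4,-0.98,-2.6,8.54],[3.3,0,0,0.4,-0.98,-2.6,8.54],[3.3,0,0,0.4,-0.98,-2.6,8.54],[3.3,0,0,0.4,-0.98,-2.6,8.54],[3.3,0,0,0.4,-0.98,-2.6,8.54],[3.3,0,0,0.4,-0.98,-2.6,8.54],[0,0,0,0,0,0,8.54],[0,0,0,0,0,0,8.54]]

```text
t: 10.42
ee_pos: [0.5635, 0.0688, 0.2283]
tool_rot: [0.54, -0.455, 0.542, 0.456]
ft_force: [-0.6, -0.1, -0.8]
gripper_width: 1.0
```

```bash
python3 - <<'E'
from h import *
import pickle
p,R0,o=pose();C=cal('wrist');im=vision.camera('wrist');save('w8.png',im)
pickle.dump((C,p,R0),open('w8.pkl','wb'))
print(p,jaw(R0))
for x,y in[(.564,.069)]:
    for a in np.linspace(0,6.28,150):
        u,v=proj('wrist',[x+.017*np.cos(a),y+.017*np.sin(a),.13],C)
        im[int(round(v)),int(round(u))]=(0,255,0)
u,v=map(int,proj('wrist',[.564,.069,.13],C)); print(u,v)
save('w8c.png',cv2.resize(im[v-60:v+60,u-60:u+60],None,fx=5,fy=5,interpolation=cv2.INTER_NEAREST))
E
```

```text
[0.5634515  0.06880913 0.22832327] 170.18003342778752
274 206
```

View pics/w8c.png

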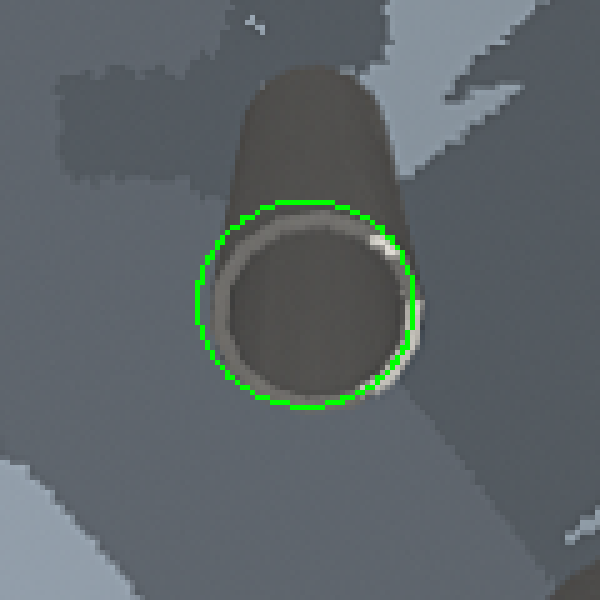

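View pics/w8.png

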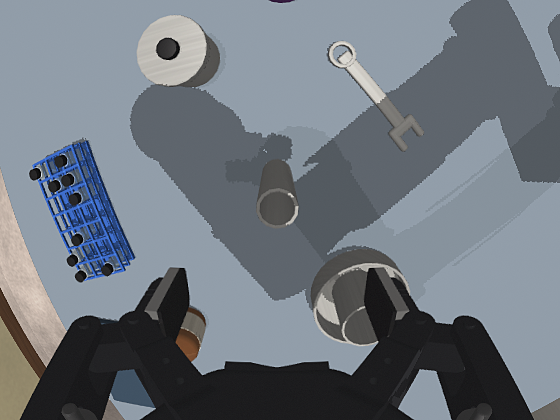

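```bash
python3 - <<'E'
from h import *
import pickle
C,p,R0=pickle.load(open('w8.pkl','rb'))
u0,v0=proj('wrist',[.564,.069,.13],C)
t=onz('wrist',u0+2.8,v0+.6,.13,C);print(t)
plan([t[0],t[1],.088],jaw(R0),1)
E
```

```text
[0.56191984 0.06986478 0.13      ]
t 10.47 at [0.5636 0.0697 0.2288] jaw 170.3 w 0.999 f [-0.2 -0.2  0.7]
N 1 turn [ 0.09 -0.08 -0.12] shift cm [1.4079e+01 1.3600e-01 5.0000e-03]
```

>>> play_rows:
  commands:
    - [[0,0,0,1.6,0.15,0,8.54],[0,0,0,3,0,0,8.54],[0,0,0,3.5,0,0,8.54],[0,0,0,3,0,0,8.54],[0,0,0,2,0,0,8.54],[0,0,0,1,0,0,8.54],[0,0,0,0,0,0,7],[0,0,0,0,0,0,5.5],[0,0,0,0,0,0,4.2],[0,0,0,0,0,0,3.6],[0,0,0,0,0,0,3.3],[0,0,0,0,0,0,2.5],[0,0,0,0,0,0,2],[0,0,0,0,0,0,2],[0,0,0,0,0,0,2],[0,0,0,0,0,0,2],[0,0,0,0,0,0,2]]

```text
t: 11.88
ee_pos: [0.5636, 0.0711, 0.0908]
tool_rot: [0.541, -0.456, 0.539, 0.456]
ft_force: [-1.2, 0.7, 5.3]
gripper_width: 0.379
```

```bash
python3 - <<'E'
from h import *
p,R0,o=pose();print(p,o['ft_force'],o['gripper_width'],jaw(R0))
save('w9.png',vision.camera('wrist'))
E
```

```text
[0.56361778 0.07111688 0.09076464] [-1.15402964  0.7470942   5.29102625] 0.3789690280825182 170.34503573573113
```

View pics/w9.png

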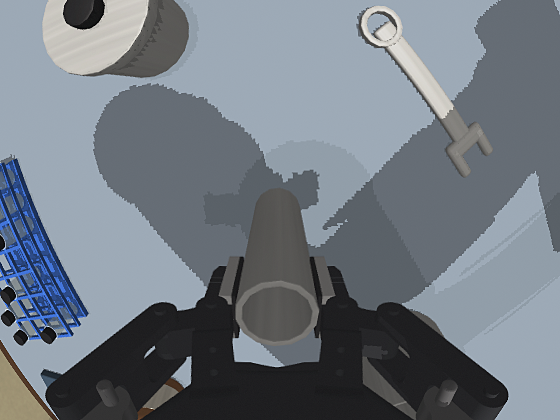

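Cup gripped between the pads. Lifting.

>>> play_rows:
  commands:
    - [[0,0,0,-0.8,0,0,2],[0,0,0,-1.6,0,0,2],[0,0,0,-2.6,0,0,2],[0,0,0,-3,0,0,2],[0,0,0,-3,0,0,2],[0,0,0,-2,0,0,2],[0,0,0,-1,0,0,2],[0,0,0,0,0,0,2]]

```text
t: 12.6
ee_pos: [0.5638, 0.0711, 0.232]
tool_rot: [0.542, -0.457, 0.539, 0.456]
ft_force: [1.0, 0.2, -0.7]
gripper_width: 0.373
```

```bash
python3 - <<'E'
from h import *
plan([.485,.2468,.23],-166.6,9)
save('s10.png',vision.camera('scene')[100:260,250:450].repeat(3,0).repeat(3,1))
E
```

```text
t 12.6 at [0.5638 0.0711 0.232 ] jaw 170.3 w 0.373 f [ 1.   0.2 -0.7]
N 9 turn [-2.56  0.01  0.03] shift cm [0.023 0.861 1.974]
```

View pics/s10.png

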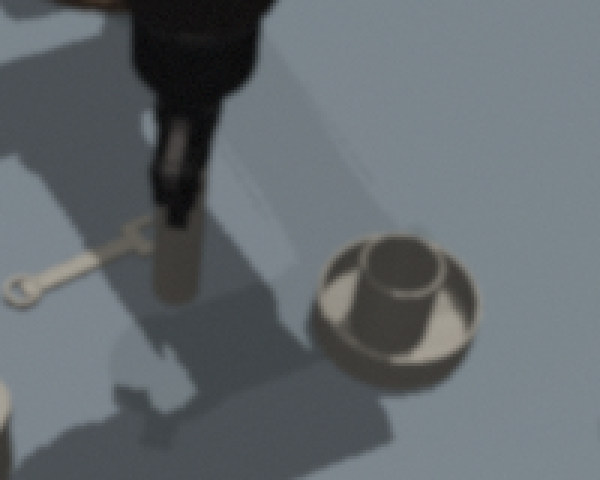

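The cup is held, and the beaker stands centred in the dish. Carrying it over.

>>> play_rows:
  commands:
    - [[-1.3,0,0,0,0.43,0.99,2],[-2.56,0,0,0,0.86,1.97,2],[-2.56,0,0,0,0.86,1.97,2],[-2.56,0,0,0,0.86,1.97,2],[-2.56,0,0,0,0.86,1.97,2],[-2.56,0,0,0,0.86,1.97,2],[-2.56,0,0,0,0.86,1.97,2],[-2.56,0,0,0,0.86,1.97,2],[-2.56,0,0,0,0.86,1.97,2],[-1.3,0,0,0,0.43,0.99,2],[0,0,0,0,0,0,2],[0,0,0,0,0,0,2]]

```text
t: 13.65
ee_pos: [0.483, 0.2463, 0.2278]
tool_rot: [0.437, -0.555, 0.439, 0.555]
ft_force: [0.3, 0.8, -0.1]
gripper_width: 0.374
```

```bash
python3 - <<'E'
from h import *
p,R0,o=pose();C=cal('wrist');im=vision.camera('wrist')
plan([.485,.2468,.23],jaw(R0),1)
print((R0[:,0]).round(4))
ov=im.copy()
for z,r,xy,c in((.085,.032,(.485,.2468),(0,255,0)),(p[2]-.091,.017,p[:2],(255,0,0)),(p[2]+.039,.017,p[:2],(255,0,0))):
    for a in np.linspace(0,6.28,200):
        u,v=proj('wrist',[xy[0]+r*np.cos(a),xy[1]+r*np.sin(a),z],C)
        if 0<=v<419 and 0<=u<559: ov[int(round(v)),int(round(u))]=c
save('w11.png',cv2.resize(ov[90:370,140:420],None,fx=2.1,fy=2.1,interpolation=cv2.INTER_NEAREST))
E
```

```text
t 13.7 at [0.4834 0.2458 0.228 ] jaw -166.6 w 0.382 f [ 0.7 -0.6 -0.6]
N 1 turn [-0.06 -0.05 -0.09] shift cm [-0.199 -0.178  0.056]
[-0.0016 -0.0015 -1.    ]
```

View pics/w11.png

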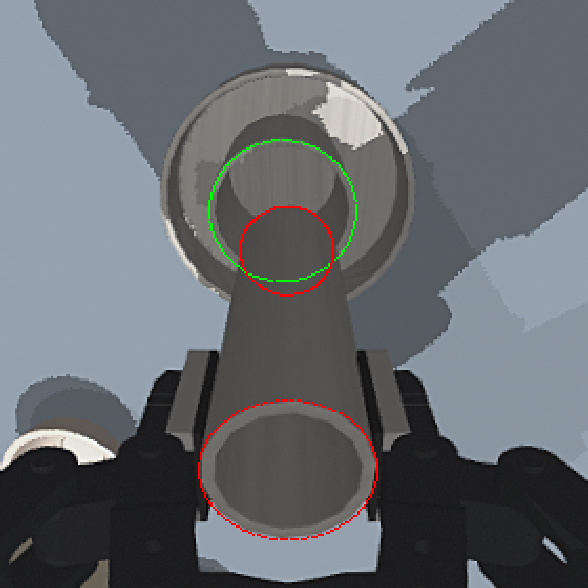

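The cup bottom (red) lines up over the beaker mouth (green) within about 2 mm. Lowering.

>>> play_rows:
  commands:
    - [[0,0,0,0.6,-0.15,0.1,2],[0,0,0,1.5,0,0,2],[0,0,0,1.5,0,0,2],[0,0,0,1.5,0,0,2],[0,0,0,1.5,0,0,2],[0,0,0,1.5,0,0,2],[0,0,0,1.5,0,0,2],[0,0,0,1,0,0,2],[0,0,0,0.6,0,0,2],[0,0,0,0.4,0,0,2],[0,0,0,0,0,0,2],[0,0,0,0,0,0,2]]

```text
t: 14.7
ee_pos: [0.4854, 0.2475, 0.1134]
tool_rot: [-0.438, 0.555, -0.438, -0.555]
ft_force: [1.2, -0.4, -0.7]
gripper_width: 0.377
```

```bash
python3 - <<'E'
from h import *
p,R0,o=pose();print(p,o['ft_force'])
im=vision.camera('scene')[100:260,300:460]; save('s12.png',cv2.resize(im,None,fx=3.6,fy=3.6,interpolation=cv2.INTER_CUBIC))
E
```

```text
[0.48538753 0.24748521 0.11335879] [ 1.21049522 -0.44589099 -0.72088113]
```

View pics/s12.png

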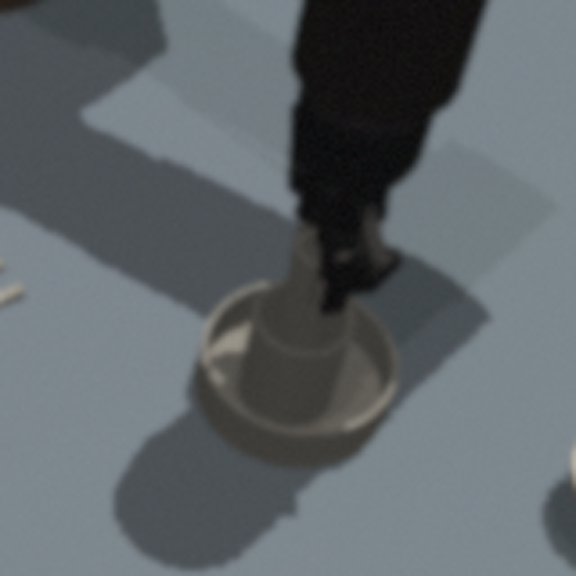

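The cup is well inside the beaker with no contact force. About 13 mm to go, slowly.

>>> play_rows:
  commands:
    - [[0,0,0,0.4,0,0,2],[0,0,0,0.3,0,0,2],[0,0,0,0.2,0,0,2],[0,0,0,0.2,0,0,2],[0,0,0,0.1,0,0,2],[0,0,0,0,0,0,2],[0,0,0,0,0,0,2]]

```text
t: 15.33
ee_pos: [0.485, 0.2474, 0.1009]
tool_rot: [-0.438, 0.555, -0.438, -0.555]
ft_force: [0.4, -0.6, -1.0]
gripper_width: 0.376
```

>>> play_rows:
  commands:
    - [[0,0,0,0.1,0,0,2],[0,0,0,0.1,0,0,2],[0,0,0,0,0,0,2]]

```text
t: 15.58
ee_pos: [0.4853, 0.2475, 0.0998]
tool_rot: [-0.438, 0.555, -0.438, -0.555]
ft_force: [-1.7, -0.6, 5.3]
gripper_width: 0.377
```

The cup touches the floor at the predicted height (+5 N). Releasing.

>>> play_rows:
  commands:
    - [[0,0,0,0,0,0,3.3],[0,0,0,0,0,0,3.8],[0,0,0,0,0,0,4.4],[0,0,0,0,0,0,5.2],[0,0,0,0,0,0,6],[0,0,0,0,0,0,7],[0,0,0,0,0,0,7],[0,0,0,0,0,0,7],[0,0,0,0,0,0,7]]

```text
t: 16.33
ee_pos: [0.485, 0.2474, 0.099]
tool_rot: [0.438, -0.555, 0.438, 0.555]
ft_force: [0.9, -0.9, 0.3]
gripper_width: 0.818
```

```bash
python3 - <<'E'
from h import *
p,R0,o=pose();print(p,o['ft_force'],o['gripper_width'])
save('w13.png',vision.camera('wrist'))
E
```

```text
[0.48502512 0.24740635 0.09896633] [ 0.94120407 -0.91893913  0.32741323] 0.8179152136502682
```

View pics/w13.png

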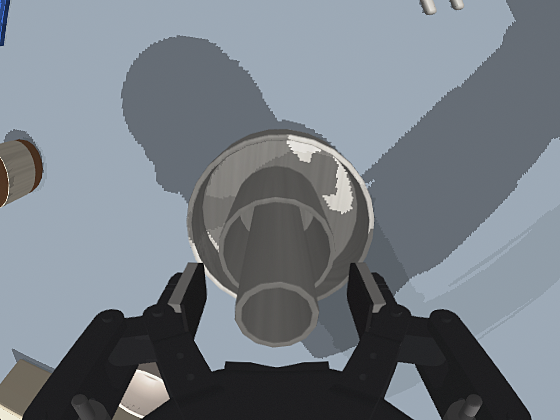

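The cup stands free and upright, and the pads are clear. Rising straight up.

>>> play_rows:
  commands:
    - [[0,0,0,-1,0,0,7],[0,0,0,-2,0,0,7],[0,0,0,-3,0,0,7],[0,0,0,-4,0,0,8.54],[0,0,0,-4,0,0,8.54],[0,0,0,-2,0,0,8.54],[0,0,0,0,0,0,8.54],[0,0,0,0,0,0,8.54],[0,0,0,0,0,0,8.54],[0,0,0,0,0,0,8.54]]

```text
t: 17.22
ee_pos: [0.4845, 0.247, 0.2581]
tool_rot: [0.438, -0.555, 0.439, 0.555]
ft_force: [0.1, -0.7, 0.1]
gripper_width: 0.999
```

```bash
python3 - <<'E'
from h import *
p,R0,o=pose();C=cal('wrist');im=vision.camera('wrist')
print(p,o['ft_force'],o['qvel'].round(3))
s=vision.camera('scene')[100:260,300:460]
for z,r,xy,c in((.085,.032,(.485,.2468),(0,255,0)),(.139,.017,(.485,.2474),(255,0,0)),(.04,.065,(.4825,.2485),(255,255,0))):
    for a in np.linspace(0,6.28,200):
        u,v=proj('wrist',[xy[0]+r*np.cos(a),xy[1]+r*np.sin(a),z],C)
        if 0<=v<419 and 0<=u<559: im[int(round(v)),int(round(u))]=c
save('f.png',np.hstack([cv2.resize(im[80:280,180:380],(400,400)),cv2.resize(s,(400,400))]))
E
```

```text
[0.48446765 0.24696953 0.25809929] [ 0.11043905 -0.73597097  0.10734083] [-0.001  0.009 -0.002  0.003  0.002  0.001]
```

View pics/f.png

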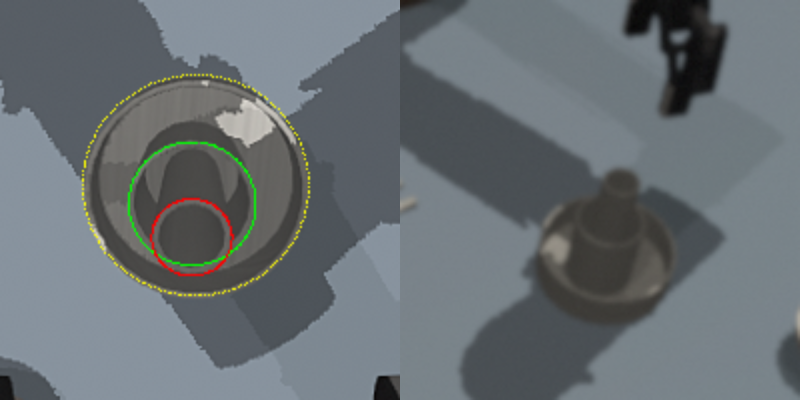

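The final pictures show all three vessels at their expected positions: cup upright in the beaker, beaker in the dish. The gripper is clear.

```bash
python3 -c "
from h import *
print(workorder.finish_job())"
```

```text
the job is handed in; nothing more can be done
None
```

The nest is built and the job is handed in; no verdict was reported. I lowered the steel beaker onto the dish floor and let go, then lowered the tall cup onto the beaker floor and let go. The clock read about 17 s of the allowed 54 s.

- **Placement:** both touchdowns were gentle, about 14 N for the beaker and 5 N for the cup, each at the height I had predicted. In the last wrist picture the dish, beaker and cup rims match concentric outlines within a few mm.
- **State at hand-in:** the cup looked upright, the gripper was fully clear, and the force reading was about zero. The dish showed no visible shift. The can stayed out of the arm's way in every view, but I did not re-measure its position at the end.
- **Disagreement:** the top and scene cameras first differed by 5–9 mm on positions. The wrist camera settled it, agreeing with the top view for the beaker and cup and falling between the two for the dish.

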